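Confirm two picks on the kitting rack

TASK

Confirm two picks on the kitting rack: with the fingertips, gently press the key in front of the bay that holds the ball bearing until it is fully down, then press the key in front of the bay that holds the gear in the same way. The keys stay down by themselves; leave the other two keys up. Do not lift or shift the parts in the bays or the things on the bench, and finish with the hand clear of everything.

Things in the scene. Friction and masses are not known exactly. Their poses are not given: they have to be found in the camera images.
- rack: kitting rack fixed to the bench, 124 mm deep (x) by 332 mm wide (y). Origin at the centre of its underside on the bench; x points to the back, y to the left along the row, z up. Behind: four open bays in a row, numbered 0 to 3 from the left (+y), pitch 82 mm, walls 25 mm high. In front, nearest the robot: an aluminium strip 42 mm deep, top 30 mm above the bench, with one round black push key before each bay. Each part lies in its own bay, in any order
- bay_0 (a point): centre of the inner floor of bay 0 (left end), 7 mm above the bench; inside the bay is 78 mm (y) by 76 mm (x). At x +20, y +123 mm in the rack's frame
- key_0_top (a point): top centre of key 0, the round push key in front of bay 0 (61 mm nearer the robot): 28 mm across; its top is 42 mm above the bench when up, 34 mm when fully down. Moves with the key
- key_0 (a joint): how far key 0 is pushed down: 0 up (as at the start), 0.008 m fully down at its rigid stop. It slides straight down against about 3 N of friction, has no spring, and stays where it is left
- bay_1 (a point): centre of the inner floor of bay 1 (second from the left), 7 mm above the bench; inside the bay is 78 mm (y) by 76 mm (x). At x +20, y +41 mm in the rack's frame
- key_1_top (a point): top centre of key 1, the round push key in front of bay 1 (61 mm nearer the robot): 28 mm across; its top is 42 mm above the bench when up, 34 mm when fully down. Moves with the key
- key_1 (a joint): how far key 1 is pushed down: 0 up (as at the start), 0.008 m fully down at its rigid stop. It slides straight down against about 3 N of friction, has no spring, and stays where it is left
- bay_2 (a point): centre of the inner floor of bay 2 (third from the left), 7 mm above the bench; inside the bay is 78 mm (y) by 76 mm (x). At x +20, y -41 mm in the rack's frame
- key_2_top (a point): top centre of key 2, the round push key in front of bay 2 (61 mm nearer the robot): 28 mm across; its top is 42 mm above the bench when up, 34 mm when fully down. Moves with the key
- key_2 (a joint): how far key 2 is pushed down: 0 up (as at the start), 0.008 m fully down at its rigid stop. It slides straight down against about 3 N of friction, has no spring, and stays where it is left
- bay_3 (a point): centre of the inner floor of bay 3 (right end), 7 mm above the bench; inside the bay is 78 mm (y) by 76 mm (x). At x +20, y -123 mm in the rack's frame
- key_3_top (a point): top centre of key 3, the round push key in front of bay 3 (61 mm nearer the robot): 28 mm across; its top is 42 mm above the bench when up, 34 mm when fully down. Moves with the key
- key_3 (a joint): how far key 3 is pushed down: 0 up (as at the start), 0.008 m fully down at its rigid stop. It slides straight down against about 3 N of friction, has no spring, and stays where it is left
- bearing: steel ball bearing, a plain flat ring with a dark seal band and an open bore, 62 mm across, 16 mm high. Loose, lying in one of the four bays. Origin at the centre of its underside
- gear: steel spur gear, a toothed disc with 20 teeth round its rim and a short hub, 64 mm across, 21 mm high. Loose, lying in one of the four bays. Origin at the centre of its underside
- hub: steel flanged hub, a disc with a tall hollow neck and small holes in the flange, 70 mm across, 35 mm high. Loose, lying in one of the four bays. Origin at the centre of its underside
- bolt: hex-head steel bolt lying down, 65 mm long, 23 mm across the head. Loose, lying in one of the four bays. Origin at the centre of its underside
- torch: black torch lying on the bench left of the rack, 28x136x28 mm, a loose bystander. Origin at the centre of its underside
- tape_measure: yellow tape measure standing on the bench right of the rack, 36x75x67 mm, a loose bystander. Origin at the centre of its underside
- battery: small battery lying on the bench between the rack and the bench's front edge, 15x50x15 mm, a loose bystander. Origin at the centre of its underside
Things that resemble listed ones, but are neither listed nor needed, are in the scene too. What is shaped like the bolt but pink is not meant. What is shaped like the bearing but purple is not meant.

How it is judged:
By the outcome, as a careful person would: the job done as asked, in the order asked, and still so for the second after the job is handed in, with the robot touching nothing.
It also fails if it takes over 32 s, if anything falls off the work surface, if the arm or the gripper's body presses on something with over 40 N, if the wrist force passes 120 N, or if a joint passes its speed limit or range.

ROBOT

A 6-joint arm with a two-finger parallel gripper is mounted at the origin on a cart in front of the work surface, level with it; the furniture and walls round the work are solid. World frame = base frame: x ahead of the robot, y to its left, z up, the work surface at z = 0. Lengths are in m, angles in rad, forces in N, time in s.
With the tool pointing down it reaches from about 0.35 to 0.975 m from the base axis. Payload 4.9 kg.
Tool frame: the origin (TCP) lies on the centre line of the jaws, within the pads' length; the fingertips stand 17 mm ahead of it and the grasp point (between the pads) lies 2 mm behind it; x points along the fingers, y is the direction in which the jaws open and shut, and the axes are right-handed (so a half turn about x gives the same grasp; the last joint's range is limited). The gripper opens to 85 mm and grips with 20 to 120 N. Pads are 22 mm wide; open, the fingers measure 114 mm over their backs; the gripper's body (76 mm by 85 mm) begins 54 mm behind the grasp point. The pads swing forward as they close: fully open they stand 13 mm farther back than shut.
Start: joints at [1.003, 0.053, 1.613, -0, 1.476, -0.119], TCP at [0.271, 0.563, 0.248] pointing down, gripper open.
Joint ranges: [-3.01, 3.01], [-1.01, 2.22], [0.06, 2.58], [-1.02, 4.17], [0.09, 2.62], [-3.14, 3.14]. Speed limits (rad/s): [2.57, 2.57, 3.14, 3.14, 3.14, 3.14].

INTERFACE

Orientations are given as a unit quaternion [w, x, y, z].
In Python, from plant import status, viewer, manip gives the robot as it stands.
- The arm moves only by the tool drive_tool, never from a script. Its argument "plan" is a list of rows, each a list of 4 numbers: the shift along the tool's x, y, z in m, then the turn about the tool's x in units of 8 degrees (1.0 is 8 degrees). A call has 1 to 12 rows; each row is the pose to reach, as a shift and turn from the pose commanded when the call began, along the tool's axes at that moment; what a row does not reach only later rows make up. A row lasts 1/10 s, in which the tool goes at most 50 mm and 8.59 degrees, less where a joint would pass 70% of its speed; a pose out of reach is approached as far as the arm can. A call with a gripper value outside its range is refused whole. "fingers" is the finger opening in m, from 0 to 0.0854, set as the call begins (left out, the last holds). The fingers move at their own pace and stop on an object; the grip force is fixed at half the most. Time passes only in rows, so rows that repeat a pose let the fingers close. It gives the time, the measured TCP pose, the force and the opening at its end, in the units of the state.
- status.state(): the state, without advancing time (a new reading comes with each control period).
- viewer.grab_frame(name): name is "scene" or "top" or "wrist"; returns the picture (400x640x3 uint8, blue, green, red); there is no depth.
- viewer.calibration(name): a dict with "vfov" (degrees; the focal length in pixels is half the picture's height over the tangent of half this angle, whatever the lens; pixels are square), "cx", "cy" (the principal point, pixels), "rvec" (rotation vector, rad) and "tvec" (3), from world to camera coordinates, as OpenCV has them. Camera axes: x right, y down, z forward; pixel columns grow to the right and rows downward; lengths in m; the calibration is good to about 2 mm. A picture is of the moment at which its call begins: read the wrist's pose just before it. calibration takes no time and is no camera call; for the wrist camera it gives the pose at the moment of the call.
- manip.job_done(): hands the job in, once; it reports no verdict.
The state is a dict: "time": time; "joint_pos": joint angles; "joint_vel": joint speeds; "joint_efforts": joint torques, N m; "tool_pos": TCP position; "tool_rot": TCP orientation; "contact_force": force on the tool from outside, world axes, zero at the start; "ft_torque": the same for the moment, N m; "gripper_width": opening from 0.0 (shut) to 1.0 (fully open).
Only numpy, scipy, OpenCV 4.12 (cv2) and the standard library are available. Lean on these libraries where they do the work, as an engineer would, in place of code of your own. Each camera call takes 0.05 s, during which the arm holds its last target. There are 200 camera calls.

## Working session

There is one attempt and no reset: what is moved stays moved. The work goes in short steps, Python scripts to look and compute and a tool call to move; the robot and the scene stay as the last step left them, time stands still between calls to the robot, and variables do not carry over. Pictures are saved under pics/ and viewed, about 8 in all and at most 12, crops included, and the job is handed in when it is done.

Besides the shell and the picture viewer there is one more tool, called after "Call:" by a JSON object that holds its "name" and its "arguments". drive_tool: Moves the arm, as the interface text tells. Its arguments: {"type":"object","properties":{"plan":{"type":"array","items":{"type":"array","items":{"type":"number"}}},"fingers":{"type":"number"}},"required":["plan"]}

```bash
mkdir -p pics
cat > h.py <<'E'
import numpy as np, cv2
from plant import status, viewer, manip
def cal(n):
    c=viewer.calibration(n); f=200/np.tan(np.radians(c['vfov'])/2)
    return np.array([[f,0,c['cx']],[0,f,c['cy']],[0,0,1]]),np.array(c['rvec'],float),np.array(c['tvec'],float)
def ray(n,u,v,z):
    K,r,t=cal(n);R=cv2.Rodrigues(r)[0];o=-R.T@t;d=R.T@np.linalg.inv(K)@[u,v,1]
    return o+d*(z-o[2])/d[2]
def proj(n,P):
    K,r,t=cal(n);return cv2.projectPoints(np.array(P,float).reshape(-1,1,3),r,t,K,None)[0].reshape(-1,2)
E
python3 - <<'E'
from h import *
for n in('top','scene'): cv2.imwrite(f'pics/{n}0.png',viewer.grab_frame(n)); print(viewer.calibration(n))
print(status.state())
E
```

```text
{'vfov': 48.57803256360439, 'cx': 320.0678099118921, 'cy': 200.93364405956402, 'rvec': array([ 2.18077611, -2.17166133,  0.0983477 ]), 'tvec': array([-0.20244713,  0.49270022,  1.12523209])}
{'vfov': 42.28054176125824, 'cx': 313.42087262173567, 'cy': 199.00107126789348, 'rvec': array([ 2.1187131 , -0.918251  ,  0.41948684]), 'tvec': array([-0.46240157,  0.17847807,  1.18672345])}
{'time': 0.1, 'joint_pos': array([ 1.00297430e+00,  5.33287258e-02,  1.61414978e+00, -1.33713051e-06,
        1.47601034e+00, -1.19029321e-01]), 'joint_vel': array([ 0.00112262, -0.00031609, -0.00318966,  0.00027102,  0.00029247,
        0.00034452]), 'joint_efforts': array([ 4.41421525e-04, -3.94905066e+01, -3.71364176e+01, -8.19332740e-05,
        3.86325803e-03,  2.46375532e-05]), 'tool_pos': array([0.27090233, 0.56264792, 0.24716657]), 'tool_rot': array([ 0.68915304,  0.15671238,  0.68960362, -0.15797521]), 'contact_force': array([-0.14899622, -1.29439126, -0.91542228]), 'ft_torque': array([ 0.02121478, -0.00375777, -0.02585479]), 'gripper_width': 1.0013168149497933}
```

View pics/top0.png

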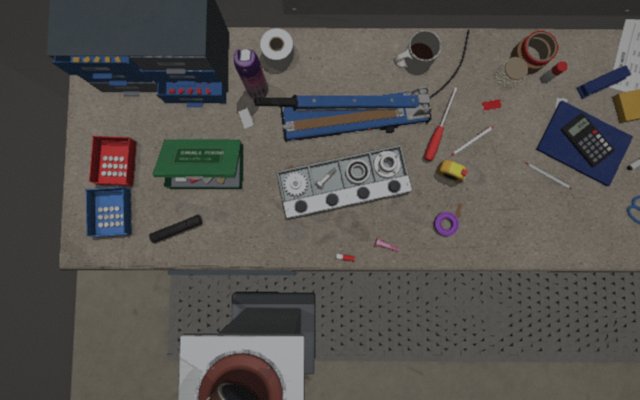

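View pics/scene0.png

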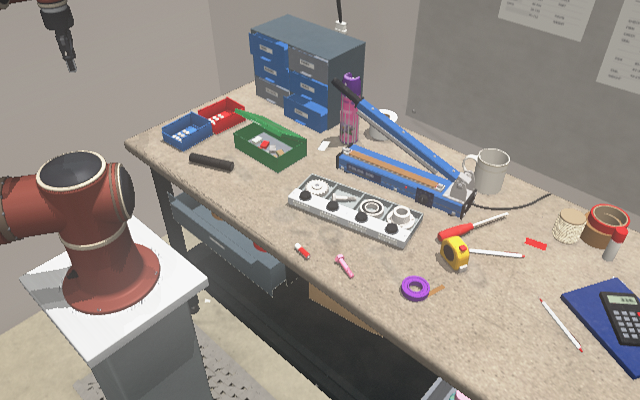

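Top view: the rack runs from about (278,175) to (410,190). The gear appears to be in bay 0 (295,183), the bolt in bay 1, the bearing in bay 2 (357,170) and the hub in bay 3. I'll enlarge to confirm.

Run:
```python
from h import *
a=cv2.imread('pics/top0.png')[140:225,265:425]; b=cv2.imread('pics/scene0.png')[165:255,280:440]
s=lambda i:cv2.resize(i,None,fx=5,fy=5 if i is a else 3.3,interpolation=cv2.INTER_CUBIC)
cv2.imwrite('pics/c.png',cv2.resize(a,None,fx=5,fy=5,interpolation=cv2.INTER_CUBIC))
```

```text
(no output)
```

View pics/c.png

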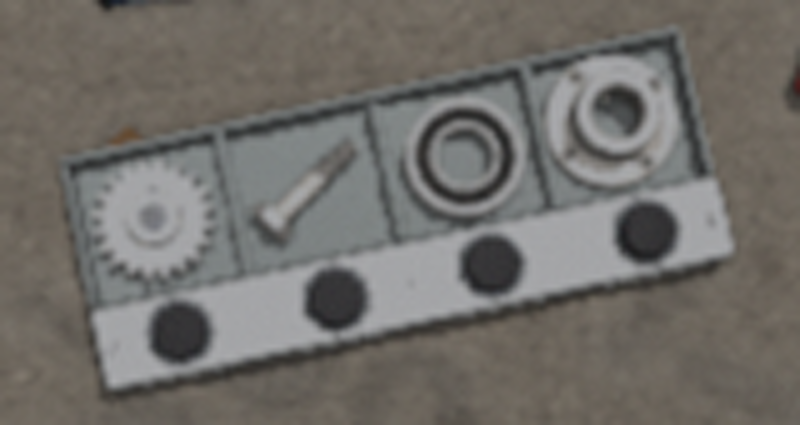

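The crop shows the toothed gear in bay 0 and the dark-banded bearing in bay 2. The keys are at crop (181,332), (336,299), (492,265) and (647,231), numbered 0 to 3. I'll turn these into positions.

Run:
```python
from h import *
from scipy.spatial.transform import Rotation as Ro
g=cv2.imread('pics/top0.png',0)
P=[]
for u,v in[(181,332),(336,299),(492,265),(647,231)]:
    P.append(ray('top',265+(u+.5)/5-.5,140+(v+.5)/5-.5,.042))
P=np.array(P);print(P.round(4));print(np.linalg.norm(np.diff(P,axis=0),axis=1), proj('scene',P).round(1))
d=P[3]-P[0];yaw=np.arctan2(d[0],-d[1]);print('rack yaw deg',np.degrees(yaw))
c=P.mean(0);y=-d/np.linalg.norm(d);k=[c+y*s for s in(.123,.041,-.041,-.123)];print(np.round(k,4))
# scene view check of detected dark keys
s=status.state();q=s['tool_rot'];R=Ro.from_quat([*q[1:],q[0]]).as_matrix();print(R.round(4))
for i in(2,0):print(i,(R.T@(k[i]+[0,0,.017]-s['tool_pos'])).round(4))
xr=np.array([-y[1],y[0],0])*-1;print('rack y',y)
for p in (P[1:2]+0):pass
print('battery',ray('top',345,258,.0075),'tape',ray('top',453,170,.06))
im=cv2.imread('pics/scene0.png')
for p in proj('scene',k): cv2.circle(im,tuple(int(round(x*16)) for x in p),16,(0,255,0),-1,shift=4)
cv2.imwrite('pics/c2.png',cv2.resize(im[165:255,280:440],None,fx=5,fy=5,interpolation=cv2.INTER_CUBIC))
```

```text
[[ 0.4786 -0.1515  0.042 ]
 [ 0.4958 -0.2302  0.042 ]
 [ 0.5136 -0.3097  0.042 ]
 [ 0.5313 -0.3889  0.042 ]]
[0.08060138 0.08144158 0.08118157] [[304.1 193.9]
 [331.1 204.2]
 [359.8 215.1]
 [389.9 226.4]]
rack yaw deg 12.517021867237935
[[ 0.4782 -0.15    0.042 ]
 [ 0.4959 -0.23    0.042 ]
 [ 0.5137 -0.3101  0.042 ]
 [ 0.5315 -0.3901  0.042 ]]
[[-1.000e-03  4.339e-01  9.010e-01]
 [-1.600e-03  9.010e-01 -4.339e-01]
 [-1.000e+00 -1.900e-03 -2.000e-04]]
2 [ 0.1893 -0.6806  0.5975]
0 [ 0.1891 -0.5518  0.496 ]
rack y [-0.21672965  0.97623166 -0.        ]
battery [ 0.34659892 -0.26564197  0.0075    ] tape [ 0.5698344  -0.53499101  0.06      ]
```

View pics/c2.png

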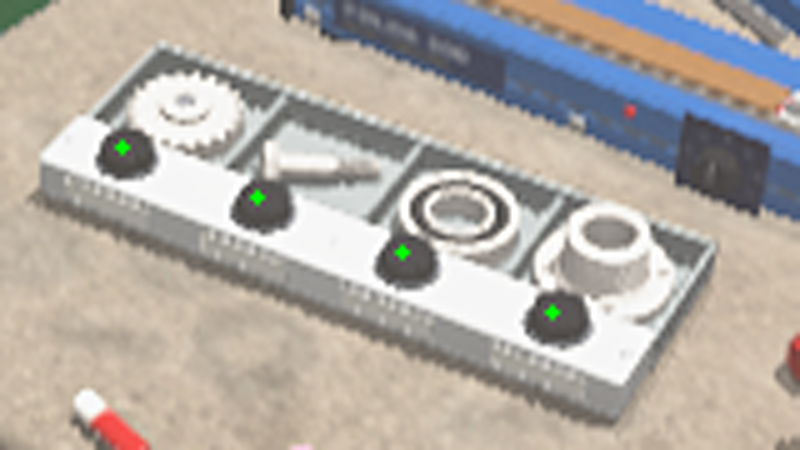

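Marks computed from the top view land on all four key tops in the scene view, the spacing is 81 mm and yaw is 12.5°, so the two views agree. Next I shut the fingers and traverse at height.

Call:
{"name": "drive_tool", "arguments": {"plan": [[0, -0.68, 0.597, 0], [0, -0.68, 0.597, 0], [0, -0.68, 0.597, 0], [0, -0.68, 0.597, 0], [0, -0.68, 0.597, 0], [0, -0.68, 0.597, 0], [0, -0.68, 0.597, 0], [0, -0.68, 0.597, 0], [0, -0.68, 0.597, 0], [0, -0.68, 0.597, 0], [0, -0.68, 0.597, 0], [0, -0.68, 0.597, 0]], "fingers": 0}}

```text
time: 1.3
tool_pos: [0.432, -0.0169, 0.2481]
tool_rot: [0.69, 0.158, 0.689, -0.157]
contact_force: [1.0, -0.5, -0.2]
gripper_width: -0.002
```

Call:
{"name": "drive_tool", "arguments": {"plan": [[0, -0.229, 0.201, 0], [0, -0.229, 0.201, 0], [0, -0.229, 0.201, 0], [0, -0.229, 0.201, 0], [0, -0.229, 0.201, 0], [0, -0.229, 0.201, 0], [0.13, -0.229, 0.201, 0], [0.13, -0.229, 0.201, 0], [0.13, -0.229, 0.201, 0], [0.13, -0.229, 0.201, 0], [0.13, -0.229, 0.201, 0], [0.13, -0.229, 0.201, 0]]}}

```text
time: 2.5
tool_pos: [0.5154, -0.3094, 0.1213]
tool_rot: [0.691, 0.157, 0.688, -0.158]
contact_force: [0.9, -0.3, 1.1]
gripper_width: 0.001
```

Run:
```python
from h import *
from scipy.spatial.transform import Rotation as Ro
s=status.state();q=s['tool_rot'];R=Ro.from_quat([*q[1:],q[0]]).as_matrix()
print(s['tool_pos'],s['contact_force'],s['gripper_width'])
for k in([.5137,-.3101,.042],[.4782,-.15,.042]):print((R.T@(np.array(k)+[0,0,.017]-s['tool_pos'])).round(4))
a,b=viewer.grab_frame('scene'),viewer.grab_frame('wrist')
p=proj('scene',[s['tool_pos']-[0,0,.017]])[0];print(p)
cv2.imwrite('pics/d.png',np.vstack([cv2.resize(a[150:250,280:440],(480,300),interpolation=cv2.INTER_CUBIC),cv2.resize(b,(480,300))]))
```

```text
[ 0.51538859 -0.3093537   0.1213133 ] [ 0.90269037 -0.31785587  1.13141411] 0.000989178666611575
[ 0.0623 -0.0013 -0.0015]
[ 0.0617  0.1275 -0.1029]
[361.55280009 195.34776032]
```

View pics/d.png

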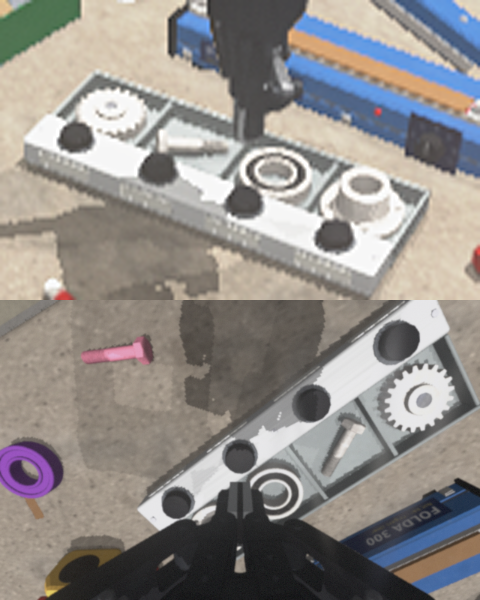

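The fingertips are at scene crop (245,137), which matches the prediction, and are above key 2 at (244,200). I'll descend now.

Call:
{"name": "drive_tool", "arguments": {"plan": [[0.03, -0.001, -0.001, 0], [0.048, -0.001, -0.001, 0], [0.056, -0.001, -0.001, 0], [0.059, -0.001, -0.001, 0], [0.061, -0.001, -0.001, 0], [0.061, -0.001, -0.001, 0], [0.061, -0.001, -0.001, 0]]}}

```text
time: 3.3
tool_pos: [0.5134, -0.3094, 0.0586]
tool_rot: [0.69, 0.157, 0.689, -0.158]
contact_force: [0.4, 0.2, 1.2]
gripper_width: 0.003
```

Call:
{"name": "drive_tool", "arguments": {"plan": [[0.001, 0, 0, 0], [0.002, 0, 0, 0], [0.003, 0, 0, 0], [0.004, 0, 0, 0], [0.005, 0, 0, 0], [0.006, 0, 0, 0], [0.006, 0, 0, 0]]}}

```text
time: 4.0
tool_pos: [0.5126, -0.309, 0.0512]
tool_rot: [0.689, 0.157, 0.689, -0.157]
contact_force: [1.5, -1.0, 3.1]
gripper_width: 0.001
```

Call:
{"name": "drive_tool", "arguments": {"plan": [[0.0005, 0, 0, 0], [0.001, 0, 0, 0], [0.001, 0, 0, 0]]}}

```text
time: 4.3
tool_pos: [0.5126, -0.309, 0.051]
tool_rot: [0.689, 0.157, 0.689, -0.157]
contact_force: [0.5, -0.3, 7.4]
gripper_width: 0.004
```

Call:
{"name": "drive_tool", "arguments": {"plan": [[0.0005, 0, 0, 0], [0.001, 0, 0, 0], [0.001, 0, 0, 0]]}}

```text
time: 4.6
tool_pos: [0.5127, -0.309, 0.0509]
tool_rot: [0.689, 0.157, 0.69, -0.157]
contact_force: [-2.1, 1.0, 12.6]
gripper_width: 0.0
```

Key 2 is on its stop: the tip is at 33.9 mm and the force rises to 12.6 N with no further travel. Next I lift and go over to key 0.

Call:
{"name": "drive_tool", "arguments": {"plan": [[-0.02, 0, 0, 0], [-0.06, 0, 0, 0], [-0.06, 0.06, -0.047, 0], [-0.06, 0.128, -0.1, 0], [-0.06, 0.128, -0.1, 0], [-0.06, 0.128, -0.1, 0], [-0.06, 0.128, -0.1, 0], [-0.06, 0.128, -0.1, 0], [-0.06, 0.128, -0.1, 0]]}}

```text
time: 5.5
tool_pos: [0.4784, -0.1515, 0.1094]
tool_rot: [0.689, 0.158, 0.689, -0.158]
contact_force: [0.3, 0.7, 0.7]
gripper_width: -0.0
```

Run:
```python
from h import *
from scipy.spatial.transform import Rotation as Ro
s=status.state();q=s['tool_rot'];R=Ro.from_quat([*q[1:],q[0]]).as_matrix()
print(s['tool_pos'],s['contact_force'])
print((R.T@(np.array([.4782,-.15,.059])-s['tool_pos'])).round(4))
cv2.imwrite('pics/e.png',cv2.resize(viewer.grab_frame('scene')[140:250,280:440],None,fx=5,fy=5,interpolation=cv2.INTER_CUBIC))
```

```text
[ 0.478351   -0.15147445  0.10935823] [0.34798146 0.69449477 0.70380698]
[ 0.0504  0.0013 -0.0008]
```

View pics/e.png

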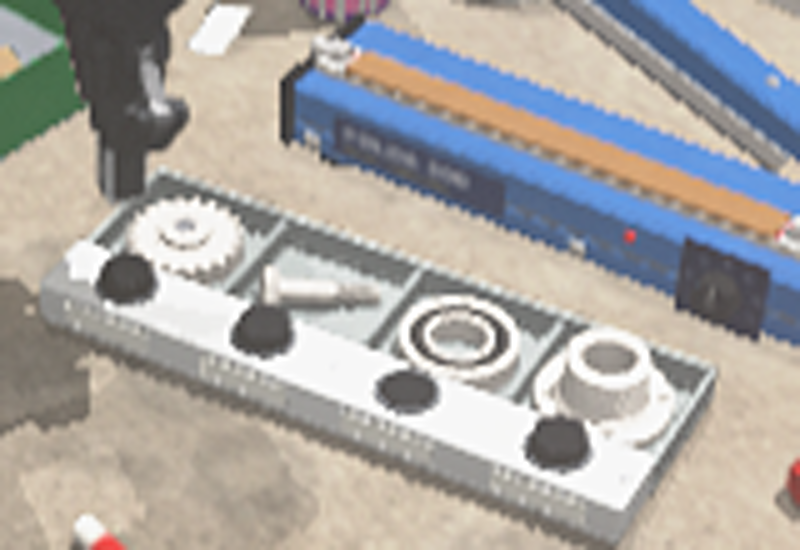

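Key 2 at (408,392) is visibly lower than the others, and the parts have not moved. The tip is above key 0 at (127,277), so I'll go down to that one.

Call:
{"name": "drive_tool", "arguments": {"plan": [[0.025, 0.001, -0.001, 0], [0.04, 0.001, -0.001, 0], [0.047, 0.001, -0.001, 0], [0.05, 0.001, -0.001, 0], [0.051, 0.001, -0.001, 0], [0.052, 0.001, -0.001, 0], [0.053, 0.001, -0.001, 0], [0.054, 0.001, -0.001, 0], [0.055, 0.001, -0.001, 0], [0.056, 0.001, -0.001, 0], [0.057, 0.001, -0.001, 0], [0.057, 0.001, -0.001, 0]]}}

```text
time: 6.75
tool_pos: [0.478, -0.1491, 0.0525]
tool_rot: [0.69, 0.157, 0.689, -0.157]
contact_force: [0.3, -0.8, 2.3]
gripper_width: -0.002
```

Call:
{"name": "drive_tool", "arguments": {"plan": [[0.0005, 0, 0, 0], [0.001, 0, 0, 0], [0.001, 0, 0, 0]]}}

```text
time: 7.05
tool_pos: [0.4779, -0.149, 0.0515]
tool_rot: [0.69, 0.157, 0.689, -0.157]
contact_force: [0.9, -1.5, 2.3]
gripper_width: -0.002
```

Call:
{"name": "drive_tool", "arguments": {"plan": [[0.0005, 0, 0, 0], [0.001, 0, 0, 0], [0.001, 0, 0, 0]]}}

```text
time: 7.35
tool_pos: [0.4779, -0.149, 0.051]
tool_rot: [0.69, 0.157, 0.689, -0.157]
contact_force: [-0.4, -1.2, 6.0]
gripper_width: 0.001
```

Call:
{"name": "drive_tool", "arguments": {"plan": [[0.0005, 0, 0, 0], [0.001, 0, 0, 0], [0.001, 0, 0, 0]]}}

```text
time: 7.65
tool_pos: [0.478, -0.149, 0.0509]
tool_rot: [0.689, 0.157, 0.689, -0.157]
contact_force: [-3.8, 1.3, 12.8]
gripper_width: -0.003
```

Key 0 reaches its stop the same way (50.9 mm TCP height, 12.8 N). I'll retreat up and check.

Call:
{"name": "drive_tool", "arguments": {"plan": [[-0.02, 0, 0, 0], [-0.06, 0, 0, 0], [-0.1, 0, 0, 0], [-0.15, 0, 0, 0], [-0.18, 0, 0, 0], [-0.18, 0, 0, 0], [-0.18, 0, 0, 0], [-0.18, 0, 0, 0]]}}

```text
time: 8.45
tool_pos: [0.4763, -0.1481, 0.2266]
tool_rot: [0.688, 0.158, 0.691, -0.157]
contact_force: [0.6, 0.2, 0.0]
gripper_width: 0.001
```

Run:
```python
from h import *
s=status.state();print(s['tool_pos'],s['contact_force'],abs(s['joint_vel']).max())
cv2.imwrite('pics/f.png',cv2.resize(viewer.grab_frame('scene')[140:250,280:440],None,fx=5,fy=5,interpolation=cv2.INTER_CUBIC))
```

```text
[ 0.47627085 -0.14812767  0.22661898] [0.59155562 0.23729896 0.00294901] 0.009195184500457466
```

View pics/f.png

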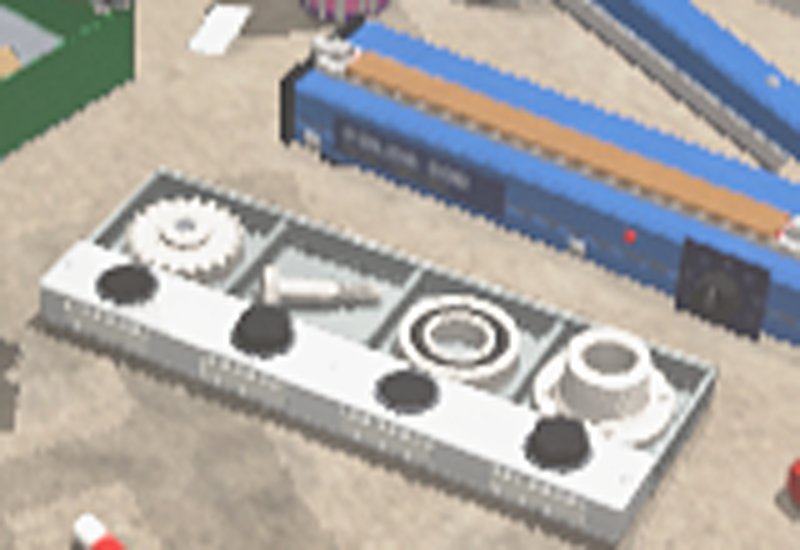

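Keys 0 (127,284) and 2 (408,392) are down, and keys 1 (262,330) and 3 (557,440) are up. The parts have not moved and the hand is clear.

```bash
python3 -c "
from plant import manip;print(manip.job_done())"
```

```text
the job is handed in; nothing more can be done
None
```

I pressed key 2 (ball bearing) first, then key 0 (gear), with the fingers shut, and handed the job in at about 8.5 s.

- **Presses:** Each key reached its rigid stop with the fingertip at about 34 mm. The force then rose to about 13 N with no further travel.
- **Final picture:** Keys 0 and 2 are down, and keys 1 and 3 are up. The four parts look unmoved. That close-up did not show the torch or the tape measure and only clipped the battery. I didn't check those separately, but the hand never went near them.
- **Hand:** It finished about 0.2 m above the rack with no contact force. No check failed or disagreed.

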